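# Set out the tea tasting on colour-matched coasters

### The job

Set out the tea tasting: stand each of the three round tea tins upright in the middle of the coaster whose felt has the colour of its lid. The yellow-lidded square tin is standing on one of those coasters, so move it onto the middle of the black kitchen scale. Set everything down without dropping or tipping it, and leave the green-lidded square tin where it is.

Things in the scene. Friction and masses are not known exactly. Their poses are not given: they have to be found in the camera images.
- tea_tin_red: loose ROUND tea tin, upright: bare-metal cylinder with a pale paper band and a red lid; 50 mm diameter (52 mm at the lid, the top 16 mm), 68 mm tall, 0.1 to 0.2 kg. Origin: centre of its underside, z up.
- tea_tin_green: loose ROUND tea tin, upright: bare-metal cylinder with a pale paper band and a green lid; 50 mm diameter (52 mm at the lid, the top 16 mm), 68 mm tall, 0.1 to 0.2 kg. Origin: centre of its underside, z up.
- tea_tin_blue: loose ROUND tea tin, upright: bare-metal cylinder with a pale paper band and a blue lid; 50 mm diameter (52 mm at the lid, the top 16 mm), 68 mm tall, 0.1 to 0.2 kg. Origin: centre of its underside, z up.
- coaster_red: round beech coaster, fixed to the counter, with a red felt inlay (88 mm across) on top: 104 mm diameter, 11 mm thick, flat top. Origin: centre of its underside, so things stand on it 11 mm above the origin.
- coaster_green: round beech coaster, fixed to the counter, with a green felt inlay (88 mm across) on top: 104 mm diameter, 11 mm thick, flat top. Origin: centre of its underside, so things stand on it 11 mm above the origin.
- coaster_blue: round beech coaster, fixed to the counter, with a blue felt inlay (88 mm across) on top: 104 mm diameter, 11 mm thick, flat top. Origin: centre of its underside, so things stand on it 11 mm above the origin.
- kitchen_scale: black flat kitchen scale with a small grey display at one end, fixed to the counter: 130 mm long, 105 mm wide, flat top 20 mm above the origin, long side roughly left-right. Origin: centre of its underside; x along its long side, z up. The middle of the scale is the middle of its whole top.
- square_tin_yellow: loose SQUARE metal tin with a pale paper label and a yellow lid, upright; at the start it stands on one of the three coasters. Body 46 x 46 mm, lid 48 x 48 mm (top 12 mm), 63 mm tall, about 0.16 kg. Origin: centre of its underside, x and y square to its sides, z up.
- square_tin_green: loose SQUARE metal tin with a pale paper label and a green lid, same sizes as the yellow-lidded one; standing on the counter. It is not a tea tin and stays where it is. Origin: centre of its underside, x and y square to its sides, z up.
There are look-alikes about, which are no part of the job. What is shaped like the tea_tin_green but orange or purple is not meant.

How it is judged (in metres and radians):
At the end, for the whole second after the job is handed in: Each round tea tin stands upright, released and at rest on the coaster of its lid's colour, centres within 15 mm; the yellow-lidded square tin likewise on the scale, within 25 mm of its centre; the green-lidded square tin is upright within 15 mm of its start (horizontal distance between tea_tin_red and coaster_red below 0.015 m and z of tea_tin_red in the frame of coaster_red between 0.007 and 0.015 m and angle between each of tea_tin_red, tea_tin_green, tea_tin_blue, square_tin_yellow, square_tin_green's own z axis and vertical below 0.1 rad and linear speed of each of tea_tin_red, tea_tin_green, tea_tin_blue, square_tin_yellow below 0.02 m/s and contact force between the fingers and tea_tin_red below 0.05 N and horizontal distance between tea_tin_green and coaster_green below 0.015 m and z of tea_tin_green in the frame of coaster_green between 0.007 and 0.015 m and contact force between the fingers and tea_tin_green below 0.05 N and horizontal distance between tea_tin_blue and coaster_blue below 0.015 m and z of tea_tin_blue in the frame of coaster_blue between 0.007 and 0.015 m and contact force between the fingers and tea_tin_blue below 0.05 N and horizontal distance between square_tin_yellow and kitchen_scale below 0.025 m and z of square_tin_yellow in the frame of kitchen_scale between 0.016 and 0.024 m and contact force between the fingers and square_tin_yellow below 0.05 N and distance of square_tin_green from where it was at the start of the episode below 0.015 m); the robot touches nothing.
It fails at once if the green-lidded square tin is pushed out of place (distance of square_tin_green from where it was at the start of the episode above 0.02 m).
It fails at once if a tin is tipped over (angle between any of tea_tin_red, tea_tin_green, tea_tin_blue, square_tin_yellow, square_tin_green's own z axis and vertical above 0.7 rad).
It fails at once if a tin is dropped instead of set down ((linear speed of tea_tin_red above 0.8 m/s and contact force between the fingers and tea_tin_red below 0.05 N) or (linear speed of tea_tin_green above 0.8 m/s and contact force between the fingers and tea_tin_green below 0.05 N) or (linear speed of tea_tin_blue above 0.8 m/s and contact force between the fingers and tea_tin_blue below 0.05 N) or (linear speed of square_tin_yellow above 0.8 m/s and contact force between the fingers and square_tin_yellow below 0.05 N) or (linear speed of square_tin_green above 0.8 m/s and contact force between the fingers and square_tin_green below 0.05 N)).
It also fails if it takes over 102 s, if anything falls off the work surface, if the arm or the gripper's body presses on something with over 40 N, if the wrist force passes 120 N, or if a joint passes its speed limit or range.

### The arm

A 6-joint arm with a two-finger parallel gripper is mounted at the origin on a cart in front of the work surface, level with it; the furniture and walls round the work are solid. World frame = base frame: x ahead of the robot, y to its left, z up, the work surface at z = 0. Lengths are in m, angles in degrees, forces in N, time in s.
With the tool pointing down it reaches from about 0.375 to 0.9 m from the base axis. Payload 3.1 kg.
Tool frame: the origin (TCP) lies at the very end of the fingers, on their centre line; the grasp point (between the pads) lies grip_point_offset behind it (grip_point_offset is the distance from the TCP to the grasp point, in m); z points along the fingers, y is the line along which they close (so a half turn about z gives the same grasp; the last joint's range is limited). The gripper opens to 87 mm and grips with 3 to 60 N. Pads are 19 mm wide; open, the fingers measure 117 mm over their backs; the gripper's body (75 mm by 190 mm) begins 51 mm behind the grasp point.
Start: joints at [-75.258, 30.224, 82.088, -0, 67.689, -10.227], TCP at [0.264, -0.567, 0.223] pointing down, gripper open.
Joint ranges: [-176.69, 176.69], [-43.24, 126.21], [12.49, 139.97], [-82, 262], [0, 151.66], [-163.58, 163.58]. Speed limits (degrees/s): [159.86, 159.86, 180, 180, 180, 180].

### API

Orientations are given as a 3x3 rotation matrix whose columns are the frame's x, y, z axes.
In Python, from rig import * gives the robot as it stands.
- The arm moves only by the tool move_arm, never from a script. Its argument "increments" is a list of rows, each a list of 3 entries, a list of its own where there are three numbers: the shift along the tool's x, y, z in units of 30 mm (1.0 is 30 mm), then the turn, a rotation vector about the tool's x, y, z in units of 120 degrees (1.0 is 120 degrees), then the closure, from 0 (fully open) to 1 (shut). A call has 1 to 20 rows; each row shifts and turns the commanded pose from where the row before left it, along the tool's axes as they then stand; what a row does not reach is not made up. A row lasts 1/12 s, in which the tool goes at most 41.7 mm and 7.16 degrees, less where a joint would pass 70% of its speed; a pose out of reach is approached as far as the arm can. A call with a number of a shift or a turn outside -1 to 1 is refused whole. A call with a gripper value outside its range is refused whole. The fingers move at their own pace and stop on an object; the grip force is fixed at half the most. Time passes only in rows, so rows that do not move let the fingers close. It gives the time, the measured TCP pose, the force, the opening and the grip force at its end, in the units of the state.
- read_state(): the state, without advancing time (a new reading comes with each control period).
- capture(name): name is "side" or "top"; returns a dict with "img" (400x640x3 uint8, red, green, blue), "mtx" (3x3 intrinsics, pixels), "eye" and "rotation" of the camera in the world. Camera axes: x right, y down, z forward; pixel columns grow to the right and rows downward; lengths in m; the calibration is good to about 2 mm. A picture is of the moment at which its call begins. There is no depth.
- hand_in(): hands the job in; it is judged then, once.
Trained networks look in a picture, given as the dict that the camera call returned (one of the last four; its "shot" number tells which), for a name from the list of things; names that differ only in an ending like _2 or _b are one class to them, and where a whole thing is asked for, a point or a joint stands for the part that bears it (a point fixed in the world has none). Each returns a list of dicts, best first, with "confidence" (0 to 1); they miss things now and then, are a little off and sometimes report something else, mostly with a low value. They report only what shows in the picture. A call takes as long as a camera call. They do not tell look-alikes from the thing itself.
- search_frame(picture, label): "extent" ([left, top, right, bottom] as shares, 0 to 1, of the picture: columns of its width, rows of its height, round what is visible of it).
- pinpoint(picture, label): "xy" ([column, row] as shares, 0 to 1, of the picture: columns of its width, rows of its height: a listed point, or the origin of a listed thing).
The state is a dict: "time_s": time; "joint_positions": joint angles; "qvel": joint speeds; "tau": joint torques, N m; "position": TCP position; "tcp_rot": TCP orientation; "force": force on the tool from outside, world axes, zero at the start; "moment": the same for the moment, N m; "opening": opening from 0.0 (shut) to 1.0 (fully open); "grasp_force": force on a finger pad.
Only numpy, scipy, OpenCV 4.12 (cv2) and the standard library are available. Lean on these libraries where they do the work, as an engineer would, in place of code of your own. Each camera call takes 0.05 s, during which the arm holds its last target. There are 200 camera calls.

## Working session

There is one attempt and no reset: what is moved stays moved. The work goes in short steps, Python scripts to look and compute and a tool call to move; the robot and the scene stay as the last step left them, time stands still between calls to the robot, and variables do not carry over. Pictures are saved under pics/ and viewed, at most 14 in all, crops included, and the job is handed in when it is done.

Besides the shell and the picture viewer there is one more tool, called after "Emit:" by a JSON object that holds its "fn" and its "kwargs". move_arm: Moves the arm, as the interface text tells. Its arguments: {"type":"object","properties":{"increments":{"type":"array"}},"required":["increments"]}

```bash
ls; mkdir -p pics
python3 - <<'E'
from rig import *
import cv2
s=read_state(); print({k:s[k] for k in('time_s','position','tcp_rot','opening')})
try: print(grip_point_offset)
except Exception as e: print(e)
for n in('top','side'):
    p=capture(n); cv2.imwrite(f'pics/{n}0.png',p['img'][:,:,::-1]); print(n,p['mtx'],p['eye'],p['rotation'])
E
```

```text
pics
{'time_s': 0.0, 'position': array([ 0.26365712, -0.56586189,  0.22159417]), 'tcp_rot': array([[ 9.06550684e-01,  4.22096620e-01, -5.48473520e-04],
       [ 4.22096815e-01, -9.06548436e-01,  2.05244492e-03],
       [ 3.69112252e-04, -2.09215428e-03, -9.99997743e-01]]), 'opening': 1.0044761312686394}
0.0187
top [[389.2224434    0.         316.63092913]
 [  0.         389.2224434  203.45521462]
 [  0.           0.           1.        ]] [ 0.42653323 -0.00168131  0.89170359] [[-0.01872294 -0.9980165   0.06010417]
 [-0.99973266  0.01787163 -0.01467036]
 [ 0.0135671  -0.06036278 -0.9980843 ]]
side [[394.84850839   0.         315.72973203]
 [  0.         394.84850839 200.04844053]
 [  0.           0.           1.        ]] [0.3814571  0.84703276 0.6487897 ] [[-0.99189152 -0.07426156  0.10313306]
 [-0.12704917  0.5595186  -0.81902225]
 [ 0.00311701 -0.8254842  -0.56441662]]
```

View pics/top0.png

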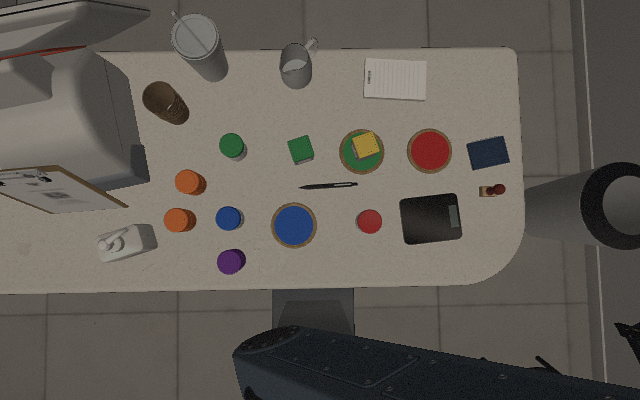

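View pics/side0.png

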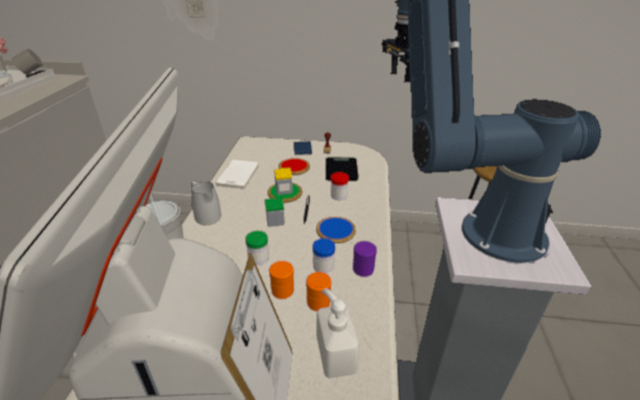

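```bash
cat > h.py <<'E'
from rig import *
import numpy as np, cv2
def ray(p,uv,z):
    "world point at height z seen at pixel uv"
    d=np.asarray(p['rotation'])@np.linalg.inv(p['mtx'])@np.array([uv[0],uv[1],1.])
    e=np.asarray(p['eye']); return (e+d*(z-e[2])/d[2])[:2]
def proj(p,X):
    c=np.asarray(p['rotation']).T@(np.asarray(X,float)-p['eye']); c=p['mtx']@c; return c[:2]/c[2]
E
python3 - <<'E'
from h import *
np.set_printoptions(precision=3,suppress=True)
for n in('top','side'):
  p=capture(n)
  for l in 'tea_tin_red tea_tin_green tea_tin_blue coaster_red coaster_green coaster_blue kitchen_scale square_tin_yellow square_tin_green'.split():
    z0=.011 if l=='square_tin_yellow' else 0
    for r in pinpoint(p,l)[:3]:
        uv=np.array(r['xy'])*[640,400]; print(n,l,'pt',uv.round(),round(r['confidence'],2),ray(p,uv,z0))
E
```

```text
top tea_tin_red pt [366. 222.] 0.73 [ 0.437 -0.127]
top tea_tin_green pt [237. 154.] 0.85 [0.599 0.167]
top tea_tin_green pt [183. 223.] 0.79 [0.44  0.289]
top tea_tin_green pt [194. 187.] 0.66 [0.524 0.266]
top tea_tin_blue pt [230. 221.] 0.84 [0.444 0.184]
top coaster_red pt [426. 152.] 0.87 [ 0.596 -0.271]
top coaster_green pt [428. 151.] 0.69 [ 0.597 -0.276]
top coaster_blue pt [294. 224.] 0.68 [0.435 0.039]
top kitchen_scale pt [428. 218.] 0.81 [ 0.442 -0.269]
top square_tin_yellow pt [364. 152.] 0.84 [ 0.595 -0.124]
top square_tin_green pt [301. 156.] 0.73 [0.592 0.019]
top square_tin_green pt [427. 218.] 0.16 [ 0.442 -0.269]
side tea_tin_red pt [340. 196.] 0.58 [ 0.433 -0.125]
side tea_tin_red pt [333. 231.] 0.17 [0.436 0.041]
side tea_tin_green pt [282. 291.] 0.86 [0.528 0.264]
side tea_tin_green pt [256. 255.] 0.82 [0.613 0.157]
side tea_tin_green pt [317. 304.] 0.56 [0.447 0.29 ]
side tea_tin_blue pt [322. 266.] 0.59 [0.45  0.175]
side coaster_red pt [295. 166.] 0.96 [ 0.595 -0.283]
side coaster_red pt [341. 196.] 0.52 [ 0.429 -0.125]
side coaster_green pt [282. 195.] 0.8 [ 0.601 -0.11 ]
side coaster_blue pt [335. 231.] 0.68 [0.432 0.041]
side kitchen_scale pt [339. 173.] 0.73 [ 0.444 -0.261]
side square_tin_yellow pt [286. 189.] 0.69 [ 0.592 -0.127]
side square_tin_green pt [284. 188.] 0.6 [ 0.603 -0.146]
side square_tin_green pt [279. 219.] 0.57 [0.588 0.011]
side square_tin_green pt [335. 230.] 0.38 [0.431 0.038]
```

The top view shows these candidates:
- **Round tins:** red lid (369,221), green lid (232,146) and blue lid (229,218).
- **Look-alikes:** orange (190,182) and (179,220), purple (231,262), the green square tin (301,150), and a navy box (488,153).
- **Coasters:** red (430,151), green under the yellow square tin (362,152), and blue (294,225).
- **Scale:** (431,219).

I'll refine these positions by colour, and check the choice in one close crop.

```bash
cat >> h.py <<'E'
HUE={'red':(172,8),'green':(50,85),'blue':(105,122),'yellow':(20,34)}
def blobs(p,col,amin=60,smin=130,vmin=60):
    h=cv2.cvtColor(np.ascontiguousarray(p['img']),cv2.COLOR_RGB2HSV); a,b=HUE[col]
    H=h[...,0]; m=((H>=a)&(H<=b)) if a<b else ((H>=a)|(H<=b))
    m=(m&(h[...,1]>smin)&(h[...,2]>vmin)).astype(np.uint8)
    cs,_=cv2.findContours(m,cv2.RETR_EXTERNAL,cv2.CHAIN_APPROX_NONE)
    return [c for c in cs if cv2.contourArea(c)>amin]
def cen(c):
    M=cv2.moments(cv2.convexHull(c)); return np.array([M['m10'],M['m01']])/M['m00']
def locate(p,c,r,z0,z1):
    "centre of vertical cylinder radius r, z0..z1, whose silhouette centroid matches blob c"
    uv=cen(c); xy=ray(p,uv,(z0+z1)/2); t=np.linspace(0,2*np.pi,60)
    for _ in range(5):
        P=np.array([proj(p,[xy[0]+r*np.cos(a),xy[1]+r*np.sin(a),z]) for z in(z0,z1) for a in t],np.float32)
        xy=xy+ray(p,uv,z1)-ray(p,cen(P),z1)
    return xy
E
python3 - <<'E'
from h import *
np.set_printoptions(precision=4,suppress=True)
for n in('top','side'):
  p=capture(n)
  for col in HUE:
    for c in blobs(p,col):
      R=cv2.minAreaRect(c); q=[ray(p,u,.063) for u in cv2.boxPoints(R)]
      e=q[1]-q[0]; 
      print(n,col,cen(c).round(1),cv2.contourArea(c),'lid',locate(p,c,.026,.052,.068),'felt',ray(p,cen(c),.011),'sq',locate(p,c,.025,.051,.063),'yaw',np.degrees(np.arctan2(e[1],e[0])).round(1)%90)
  if n=='top':
    h=p['img'].astype(int).max(2)[180:256,385:480]; m=(h<45).astype(np.uint8)
    cs=max(cv2.findContours(m,0,2)[0],key=cv2.contourArea)+[[385,180]]
    R=cv2.minAreaRect(cs); print('scale',R,ray(p,R[0],.018))
    im=p['img'][120:280,160:480,::-1]; cv2.imwrite('pics/crop.png',cv2.resize(im,None,fx=2.4,fy=2.4,interpolation=cv2.INTER_CUBIC))
E
```

```text
top red [369.5 221.2] 415.5 lid [ 0.4366 -0.1259] felt [ 0.4372 -0.1336] sq [ 0.4367 -0.1265] yaw 89.0
top red [429.7 150.3] 1103.5 lid [ 0.5875 -0.2607] felt [ 0.5971 -0.2763] sq [ 0.5881 -0.2618] yaw 89.1
top green [300.7 148.1] 403.0 lid [0.5966 0.0183] felt [0.607  0.0195] sq [0.5973 0.0183] yaw 17.799999999999997
top green [360.7 152.1] 376.0 lid [ 0.586  -0.1111] felt [ 0.5956 -0.1177] sq [ 0.5866 -0.1116] yaw 44.2
top green [230.9 144.7] 387.5 lid [0.6065 0.1681] felt [0.6173 0.1784] sq [0.6072 0.1688] yaw 44.9
top blue [227.7 218. ] 420.5 lid [0.4491 0.1757] felt [0.4504 0.1865] sq [0.4492 0.1764] yaw 89.0
top blue [293.4 225. ] 1106.0 lid [0.4315 0.0362] felt [0.4318 0.0387] sq [0.4316 0.0364] yaw 44.2
top yellow [365.5 144.2] 458.0 lid [ 0.603  -0.1218] felt [ 0.6137 -0.1291] sq [ 0.6038 -0.1223] yaw 20.299999999999997
scale ((429.7574157714844, 213.57424926757812), (36.71687316894531, 58.110172271728516), 84.2894058227539) [ 0.4517 -0.2691]
side red [339.4 177.7] 193.5 lid [ 0.436  -0.1299] felt [ 0.4405 -0.2107] sq [ 0.4363 -0.1349] yaw 7.599999999999994
side red [294.2 1
[... 192 characters left out ...]
 14.099999999999994
side green [256.3 239.3] 256.0 lid [0.6046 0.1692] felt [0.6231 0.1134] sq [0.6057 0.1657] yaw 15.599999999999994
side green [280.5 196.4] 314.5 lid [ 0.5846 -0.0124] felt [ 0.6015 -0.0834] sq [ 0.5856 -0.0168] yaw 18.900000000000006
side blue [323.5 247.3] 295.0 lid [0.4479 0.1764] felt [0.4533 0.1212] sq [0.4482 0.173 ] yaw 7.599999999999994
side blue [335.7 227.7] 482.0 lid [0.4268 0.1025] felt [0.4305 0.0411] sq [0.427  0.0987] yaw 7.5
side blue [302.8 147.2] 82.0 lid [ 0.5703 -0.307 ] felt [ 0.586  -0.4026] sq [ 0.5713 -0.3129] yaw 7.699999999999989
side yellow [282.8 173.4] 159.0 lid [ 0.6021 -0.1322] felt [ 0.6205 -0.2131] sq [ 0.6033 -0.1371] yaw 7.599999999999994
```

View pics/crop.png

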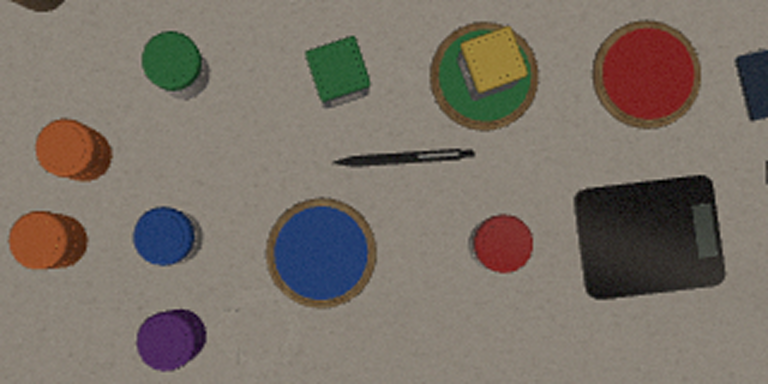

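Run:
```python
from h import *
np.set_printoptions(precision=4,suppress=True)
p=capture('top'); f=lambda u:np.array([160+u[0]/2.4,120+u[1]/2.4])-.3
q=[ray(p,f(u),.02) for u in((575,192),(711,176),(724,283),(592,298))]; print('scale',np.mean(q,0))
print('gcoaster',ray(p,f((484,76)),.008))
for nm,P,z in(('yel',((460,39),(512,27),(527,78),(474,95)),.074),('grn',((306,50),(354,37),(369,85),(322,98)),.063)):
    q=[ray(p,f(u),z) for u in P]; print(nm,np.mean(q,0),[np.degrees(np.arctan2(*(q[(i+1)%4]-q[i])[::-1])).round(1)%90 for i in range(4)])
for c in blobs(p,'yellow'): print(locate(p,c,.0255,.062,.074))
p=capture('side')
for c in blobs(p,'yellow'): print('side',locate(p,c,.0255,.062,.074))
# felt/ring ellipse of green coaster in the top image by reprojection
p=capture('top'); im=p['img'][:,:,::-1].copy()
def ring(x,y,r,z,c):
    pts=np.array([proj(p,[x+r*np.cos(a),y+r*np.sin(a),z])*4 for a in np.linspace(0,6.28,60)])
    return pts
big=cv2.resize(im[120:250,280:480],None,fx=4,fy=4,interpolation=cv2.INTER_CUBIC)
for (x,y),r,z in(((.595,-.120),.044,.011),((.597,-.2763),.044,.011)):
    cv2.polylines(big,[(ring(x,y,r,z,0)-[280*4-2,120*4-2]).astype(int)],True,(255,255,255),1)
cv2.imwrite('pics/ring.png',big)
```

```text
scale [ 0.4406 -0.2704]
gcoaster [ 0.5978 -0.1197]
yel [ 0.5994 -0.1195] [np.float64(12.200000000000003), np.float64(14.699999999999989), np.float64(16.900000000000006), np.float64(12.5)]
grn [0.5969 0.0187] [np.float64(14.400000000000006), np.float64(16.19999999999999), np.float64(14.700000000000003), np.float64(17.4)]
[ 0.6014 -0.1206]
side [ 0.5993 -0.1188]
```

View pics/ring.png

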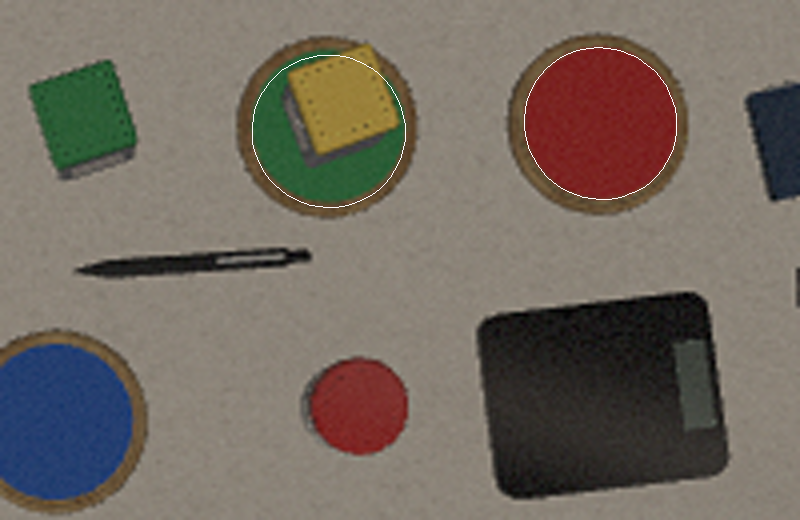

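The rings show the red coaster estimate is exact. The green felt sits about 1 px higher than estimated, so I take (0.597,-0.119). The yellow square tin is at (0.601,-0.120), turned about 14.5°, and is the first to move.

```bash
cat > go.py <<'E'
import sys; from h import *
x,y,z,yaw=map(float,sys.argv[1:5]); s=read_state(); R=s['tcp_rot']; P=s['position']
c,n=np.cos(np.radians(yaw)),np.sin(np.radians(yaw)); T=np.array([[c,n,0],[n,-c,0],[0,0,-1.]])
rv=cv2.Rodrigues(R.T@T)[0].ravel()
print('t',round(s['time_s'],2),'pos',P.round(4),'turn units',(np.degrees(rv)/120).round(4),'shift units after turn',(T.T@(np.array([x,y,z])-P)/.03).round(3),'open',round(s['opening'],3),'grip',round(s['grasp_force'],1),'F',np.round(s['force'],1))
E
python3 go.py .601 -.120 .2 14.5
```

```text
t 1.35 pos [ 0.2639 -0.5665  0.2225] turn units [-0.      0.      0.0873] shift units after turn [ 14.607 -11.597   0.752] open 1.0 grip 0.0 F [-0.3 -0.1  0. ]
```

Emit:
{"fn": "move_arm", "kwargs": {"increments": [[[0,0,0],[0,0,0.044],0],[[0,0,0],[0,0,0.043],0],[[0.4,-0.318,0],[0,0,0],0],[[0.7,-0.556,0],[0,0,0],0],[[0.96,-0.762,0],[0,0,0],0],[[0.96,-0.762,0],[0,0,0],0],[[0.96,-0.762,0],[0,0,0],0],[[0.96,-0.762,0],[0,0,0],0],[[0.96,-0.762,0],[0,0,0],0],[[0.96,-0.762,0],[0,0,0],0],[[0.96,-0.762,0],[0,0,0],0],[[0.96,-0.762,0],[0,0,0],0],[[0.96,-0.762,0],[0,0,0],0],[[0.96,-0.762,0],[0,0,0],0],[[0.96,-0.762,0],[0,0,0],0],[[0.96,-0.762,0],[0,0,0],0],[[0.96,-0.762,0],[0,0,0],0],[[0.65,-0.516,0],[0,0,0],0],[[0.37,-0.294,0],[0,0,0],0],[[0,0,0],[0,0,0],0]]}}

```text
time_s: 3.02
position: [0.6017, -0.1168, 0.2225]
tcp_rot: [[0.967, 0.256, 0.001], [0.256, -0.967, 0.001], [0.001, -0.001, -1.0]]
force: [-0.5, -0.3, 0.0]
opening: 1.002
grasp_force: 0.0
```

```bash
python3 go.py .601 -.120 .045 14.5
```

```text
t 3.02 pos [ 0.6017 -0.1168  0.2225] turn units [-0.0003 -0.0003  0.003 ] shift units after turn [-0.048  0.098  5.917] open 1.002 grip 0.0 F [-0.5 -0.3  0. ]
```

Emit:
{"fn": "move_arm", "kwargs": {"increments": [[[-0.03,0.06,0.4],[0,0,0.002],0],[[0,0,0.8],[0,0,0],0],[[0,0,0.9],[0,0,0],0],[[0,0,0.9],[0,0,0],0],[[0,0,0.9],[0,0,0],0],[[0,0,0.8],[0,0,0],0],[[0,0,0.6],[0,0,0],0],[[0,0,0.4],[0,0,0],0],[[0,0,0.2],[0,0,0],0],[[0,0,0],[0,0,0],0],[[0,0,0],[0,0,0],0.2],[[0,0,0],[0,0,0],0.3],[[0,0,0],[0,0,0],0.4],[[0,0,0],[0,0,0],0.5],[[0,0,0],[0,0,0],1],[[0,0,0],[0,0,0],1],[[0,0,0],[0,0,0],1],[[0,0,0],[0,0,0],1]]}}

```text
time_s: 4.52
position: [0.6003, -0.1218, 0.0459]
tcp_rot: [[0.969, 0.247, 0.0], [0.247, -0.969, 0.0], [0.0, -0.0, -1.0]]
force: [-0.7, 1.3, 1.9]
opening: 0.553
grasp_force: 29.2
```

Emit:
{"fn": "move_arm", "kwargs": {"increments": [[[0,0,-0.1],[0,0,0],1],[[0,0,-0.3],[0,0,0],1],[[0,0,-0.6],[0,0,0],1],[[0,0,-0.8],[0,0,0],1],[[0,0,-0.8],[0,0,0],1],[[0,0,-0.6],[0,0,0],1],[[0,0,-0.4],[0,0,0],1],[[0,0,-0.2],[0,0,0],1]]}}

```text
time_s: 5.18
position: [0.6012, -0.1225, 0.1622]
tcp_rot: [[0.969, 0.247, 0.004], [0.247, -0.969, -0.002], [0.003, 0.002, -1.0]]
force: [0.3, 0.6, -1.7]
opening: 0.552
grasp_force: 29.2
```

```bash
python3 go.py .441 -.270 .06 14.5
```

```text
t 5.18 pos [ 0.6012 -0.1225  0.1622] turn units [ 0.0012 -0.0015 -0.0017] shift units after turn [-6.402  3.423  3.407] open 0.552 grip 29.2 F [ 0.3  0.6 -1.7]
```

Emit:
{"fn": "move_arm", "kwargs": {"increments": [[[-0.3,0.16,0],[0,0,0],1],[[-0.7,0.37,0],[0,0,0],1],[[-0.9,0.48,0],[0,0,0],1],[[-0.9,0.48,0],[0,0,0],1],[[-0.9,0.48,0],[0,0,0],1],[[-0.9,0.48,0],[0,0,0],1],[[-0.9,0.48,0],[0,0,0],1],[[-0.6,0.32,0],[0,0,0],1],[[-0.3,0.17,0],[0,0,0],1],[[0,0,0.4],[0,0,0],1],[[0,0,0.7],[0,0,0],1],[[0,0,0.8],[0,0,0],1],[[0,0,0.7],[0,0,0],1],[[0,0,0.4],[0,0,0],1],[[0,0,0.2],[0,0,0],1],[[0,0,0.1],[0,0,0],1],[[0,0,0],[0,0,0],1],[[0,0,0],[0,0,0],1]]}}

```text
time_s: 6.68
position: [0.4398, -0.2691, 0.0609]
tcp_rot: [[0.969, 0.247, 0.001], [0.247, -0.969, -0.001], [0.0, 0.001, -1.0]]
force: [0.1, 0.7, -2.0]
opening: 0.553
grasp_force: 29.2
```

```bash
python3 go.py .441 -.270 .055 14.5
```

```text
t 6.68 pos [ 0.4398 -0.2691  0.0609] turn units [ 0.0003 -0.0002 -0.0017] shift units after turn [0.03  0.04  0.198] open 0.553 grip 29.2 F [ 0.1  0.7 -2. ]
```

Lower the last 5–6 mm until contact.

Emit:
{"fn": "move_arm", "kwargs": {"increments": [[[0.02,0.02,0.08],[0,0,0],1],[[0,0,0.06],[0,0,0],1],[[0,0,0.04],[0,0,0],1],[[0,0,0.02],[0,0,0],1],[[0,0,0],[0,0,0],1]]}}

```text
time_s: 7.1
position: [0.4405, -0.2695, 0.0553]
tcp_rot: [[0.969, 0.247, 0.001], [0.247, -0.969, -0.001], [0.001, 0.001, -1.0]]
force: [0.2, 1.1, 3.1]
opening: 0.554
grasp_force: 29.2
```

Emit:
{"fn": "move_arm", "kwargs": {"increments": [[[0,0,0],[0,0,0],0.4],[[0,0,0],[0,0,0],0.3],[[0,0,0],[0,0,0],0],[[0,0,0],[0,0,0],0],[[0,0,0],[0,0,0],0],[[0,0,-0.3],[0,0,0],0],[[0,0,-0.7],[0,0,0],0],[[0,0,-0.9],[0,0,0],0],[[0,0,-0.9],[0,0,0],0],[[0,0,-0.5],[0,0,0],0],[[0,0,-0.2],[0,0,0],0]]}}

```text
time_s: 8.02
position: [0.4414, -0.2704, 0.1627]
tcp_rot: [[0.969, 0.247, 0.004], [0.247, -0.969, -0.004], [0.003, 0.005, -1.0]]
force: [0.4, -0.2, 0.0]
opening: 0.995
grasp_force: 0.0
```

```bash
python3 go.py .4365 -.127 .035 14.5
python3 - <<'E'
from h import *
for n in('top','side'):
  p=capture(n)
  for c in blobs(p,'green'): print(n,'green',cen(c).round(1),cv2.contourArea(c),'felt',ray(p,cen(c),.011).round(4),'lid',locate(p,c,.026,.052,.068).round(4))
  for c in blobs(p,'yellow'): print(n,'yellow',cen(c).round(1),cv2.contourArea(c),locate(p,c,.0255,.071,.083).round(4))
  for c in blobs(p,'red'): print(n,'red',cen(c).round(1),cv2.contourArea(c),locate(p,c,.026,.052,.068).round(4))
  cv2.imwrite(f'pics/{n}1.png',p['img'][:,:,::-1])
E
```

```text
t 8.02 pos [ 0.4414 -0.2704  0.1627] turn units [ 0.0023 -0.0014 -0.0017] shift units after turn [ 1.039 -4.668  4.255] open 0.995 grip 0.0 F [ 0.4 -0.2  0. ]
top green [300.5 148.3] 405.5 felt [0.6066 0.0198] lid [0.5963 0.0185]
top green [361.8 151. ] 1024.5 felt [ 0.598  -0.1202] lid [ 0.5882 -0.1134]
top green [231.1 144.7] 391.5 felt [0.6173 0.178 ] lid [0.6065 0.1678]
top red [369.5 221.2] 416.0 [ 0.4366 -0.126 ]
top red [429.7 150.3] 1102.0 [ 0.5875 -0.2608]
top red [41.7 52.2] 146.5 [0.816  0.5765]
side green [256.3 239.3] 257.0 felt [0.6231 0.1134] lid [0.6046 0.1691]
side green [280.6 195.9] 498.0 felt [ 0.6018 -0.0863] lid [ 0.5849 -0.0151]
side yellow [341.6 150.7] 116.5 [ 0.4403 -0.2665]
side red [339.3 177.9] 196.5 [ 0.4361 -0.129 ]
side red [293.7 164.7] 245.5 [ 0.5796 -0.1875]
side red [119.6 247. ] 593.0 [0.9019 0.2354]
```

View pics/side1.png

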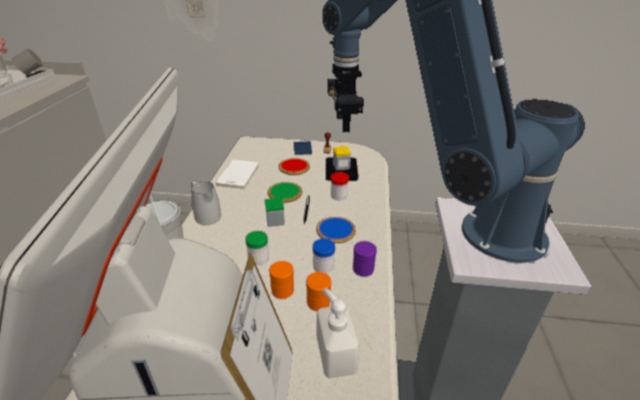

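The yellow tin stands upright on the scale at (342,158), and the green felt is clear at (284,191). Next is the red tin.

Emit:
{"fn": "move_arm", "kwargs": {"increments": [[[0.1,-0.35,0],[0,0,0],0],[[0.2,-0.9,0],[0,0,0],0],[[0.22,-1.0,0],[0,0,0],0],[[0.22,-1.0,0],[0,0,0],0],[[0.2,-0.9,0],[0,0,0],0],[[0.1,-0.5,0],[0,0,0],0],[[0,0,0.4],[0,0,0],0],[[0,0,0.7],[0,0,0],0],[[0,0,0.9],[0,0,0],0],[[0,0,0.8],[0,0,0],0],[[0,0,0.7],[0,0,0],0],[[0,0,0.5],[0,0,0],0],[[0,0,0.25],[0,0,0],0],[[0,0,0],[0,0,0],0],[[0,0,0],[0,0,0],0]]}}

```text
time_s: 9.37
position: [0.4352, -0.1257, 0.0315]
tcp_rot: [[0.969, 0.247, -0.002], [0.247, -0.969, 0.001], [-0.002, -0.002, -1.0]]
force: [-0.1, 0.4, -0.9]
opening: 0.998
grasp_force: 0.0
```

```bash
python3 go.py .4365 -.127 .035 14.5
```

```text
t 9.37 pos [ 0.4352 -0.1257  0.0315] turn units [-0.0009  0.0008 -0.0017] shift units after turn [ 0.03   0.053 -0.118] open 0.998 grip 0.0 F [-0.1  0.4 -0.9]
```

Close, lift, and carry to the red coaster.

Emit:
{"fn": "move_arm", "kwargs": {"increments": [[[0.04,0.03,-0.1],[0,0,0],0.2],[[0,0,0],[0,0,0],0.3],[[0,0,0],[0,0,0],0.4],[[0,0,0],[0,0,0],0.5],[[0,0,0],[0,0,0],1],[[0,0,0],[0,0,0],1],[[0,0,0],[0,0,0],1],[[0,0,0],[0,0,0],1],[[0,0,-0.1],[0,0,0],1],[[0,0,-0.3],[0,0,0],1],[[0,0,-0.7],[0,0,0],1],[[0,0,-0.9],[0,0,0],1],[[0,0,-0.9],[0,0,0],1],[[0,0,-0.7],[0,0,0],1],[[0,0,-0.4],[0,0,0],1],[[0,0,-0.2],[0,0,0],1]]}}

```text
time_s: 10.7
position: [0.4382, -0.1275, 0.1634]
tcp_rot: [[0.969, 0.247, 0.004], [0.247, -0.969, -0.002], [0.003, 0.003, -1.0]]
force: [-0.3, 0.3, -0.6]
opening: 0.58
grasp_force: 29.8
```

```bash
python3 go.py .597 -.276 .048 14.5
```

```text
t 10.7 pos [ 0.4382 -0.1275  0.1634] turn units [ 0.0015 -0.0014 -0.0017] shift units after turn [3.885 6.117 3.848] open 0.58 grip 29.8 F [-0.3  0.3 -0.6]
```

Emit:
{"fn": "move_arm", "kwargs": {"increments": [[[0.19,0.3,0],[0,0,0],1],[[0.44,0.7,0],[0,0,0],1],[[0.6,0.95,0],[0,0,0],1],[[0.6,0.95,0],[0,0,0],1],[[0.6,0.95,0],[0,0,0],1],[[0.6,0.95,0],[0,0,0],1],[[0.45,0.7,0],[0,0,0],1],[[0.26,0.4,0],[0,0,0],1],[[0.14,0.22,0],[0,0,0],1],[[0,0,0.4],[0,0,0],1],[[0,0,0.8],[0,0,0],1],[[0,0,0.8],[0,0,0],1],[[0,0,0.7],[0,0,0],1],[[0,0,0.5],[0,0,0],1],[[0,0,0.3],[0,0,0],1],[[0,0,0.1],[0,0,0],1],[[0,0,0],[0,0,0],1],[[0,0,0],[0,0,0],1]]}}

```text
time_s: 12.2
position: [0.5957, -0.2761, 0.0535]
tcp_rot: [[0.969, 0.247, 0.0], [0.247, -0.969, -0.0], [0.0, 0.0, -1.0]]
force: [0.7, -0.5, -1.6]
opening: 0.58
grasp_force: 29.8
```

```bash
python3 go.py .597 -.276 .0455 14.5
```

```text
t 12.2 pos [ 0.5957 -0.2761  0.0535] turn units [ 0.0002 -0.0002 -0.0017] shift units after turn [0.044 0.007 0.265] open 0.58 grip 29.8 F [ 0.7 -0.5 -1.6]
```

Emit:
{"fn": "move_arm", "kwargs": {"increments": [[[0.03,0,0.08],[0,0,0],1],[[0,0,0.08],[0,0,0],1],[[0,0,0.05],[0,0,0],1],[[0,0,0.03],[0,0,0],1],[[0,0,0],[0,0,0],1]]}}

```text
time_s: 12.62
position: [0.5964, -0.276, 0.046]
tcp_rot: [[0.969, 0.247, 0.0], [0.247, -0.969, -0.0], [0.0, 0.0, -1.0]]
force: [1.3, -0.5, -1.4]
opening: 0.579
grasp_force: 29.8
```

Still no contact, so I'll go down a bit more.

Emit:
{"fn": "move_arm", "kwargs": {"increments": [[[0,0,0.04],[0,0,0],1],[[0,0,0.03],[0,0,0],1],[[0,0,0],[0,0,0],1]]}}

```text
time_s: 12.87
position: [0.5968, -0.2759, 0.0457]
tcp_rot: [[0.969, 0.247, 0.001], [0.247, -0.969, -0.0], [0.001, 0.001, -1.0]]
force: [-1.3, 3.4, 8.2]
opening: 0.583
grasp_force: 29.8
```

Emit:
{"fn": "move_arm", "kwargs": {"increments": [[[0,0,0],[0,0,0],0.4],[[0,0,0],[0,0,0],0.3],[[0,0,0],[0,0,0],0],[[0,0,0],[0,0,0],0],[[0,0,0],[0,0,0],0],[[0,0,-0.3],[0,0,0],0],[[0,0,-0.7],[0,0,0],0],[[0,0,-0.9],[0,0,0],0],[[0,0,-0.9],[0,0,0],0],[[0,0,-0.7],[0,0,0],0],[[0,0,-0.3],[0,0,0],0],[[0,0,0],[0,0,0],0]]}}

```text
time_s: 13.87
position: [0.5979, -0.277, 0.161]
tcp_rot: [[0.969, 0.247, 0.005], [0.247, -0.969, -0.004], [0.004, 0.005, -1.0]]
force: [0.5, -0.2, -0.8]
opening: 0.996
grasp_force: 0.0
```

```bash
python3 go.py .6058 .1685 .035 14.5
python3 - <<'E'
from h import *
for n in('top','side'):
  p=capture(n)
  for c in blobs(p,'red'): print(n,'red',cen(c).round(1),cv2.contourArea(c),locate(p,c,.026,.063,.079).round(4))
  cv2.imwrite(f'pics/{n}2.png',p['img'][:,:,::-1])
E
```

```text
t 13.87 pos [ 0.5979 -0.277   0.161 ] turn units [ 0.0022 -0.0019 -0.0017] shift units after turn [  3.972 -14.312   4.199] open 0.996 grip 0.0 F [ 0.5 -0.2 -0.8]
top red [41.6 52.3] 147.5 [0.8108 0.569 ]
side red [293.7 165.1] 101.0 [ 0.5756 -0.1662]
side red [119.6 246.9] 597.0 [0.8923 0.2465]
side red [294.1 148.2] 120.5 [ 0.5933 -0.2751]
```

View pics/side2.png

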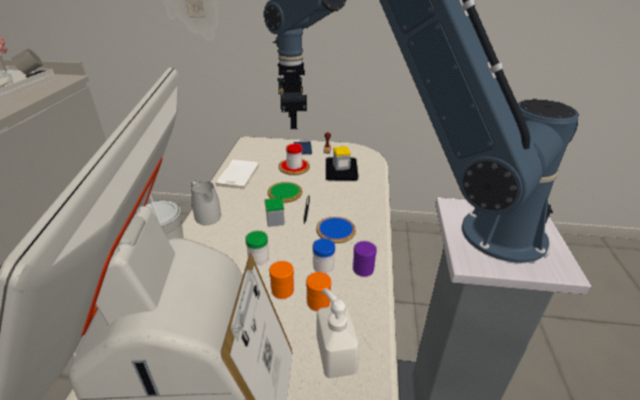

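The red tin stands centred on its coaster at (294,157). Next is the round green tin.

Emit:
{"fn": "move_arm", "kwargs": {"increments": [[[0.08,-0.3,0],[0,0,0],0],[[0.17,-0.6,0],[0,0,0],0],[[0.28,-1,0],[0,0,0],0],[[0.28,-1,0],[0,0,0],0],[[0.28,-1,0],[0,0,0],0],[[0.28,-1,0],[0,0,0],0],[[0.28,-1,0],[0,0,0],0],[[0.28,-1,0],[0,0,0],0],[[0.28,-1,0],[0,0,0],0],[[0.28,-1,0],[0,0,0],0],[[0.28,-1,0],[0,0,0],0],[[0.28,-1,0],[0,0,0],0],[[0.28,-1,0],[0,0,0],0],[[0.28,-1,0],[0,0,0],0],[[0.18,-0.7,0],[0,0,0],0],[[0.12,-0.45,0],[0,0,0],0],[[0.06,-0.26,0],[0,0,0],0],[[0,0,0],[0,0,0],0],[[0,0,0],[0,0,0],0]]}}

```text
time_s: 15.55
position: [0.6052, 0.1693, 0.1572]
tcp_rot: [[0.969, 0.247, -0.001], [0.247, -0.969, -0.001], [-0.001, 0.0, -1.0]]
force: [1.0, 0.3, 0.1]
opening: 1.003
grasp_force: 0.0
```

```bash
python3 go.py .6058 .1685 .035 14.5
```

```text
t 15.55 pos [0.6052 0.1693 0.1572] turn units [ 0.0002  0.0006 -0.0015] shift units after turn [0.012 0.029 4.074] open 1.003 grip 0.0 F [1.  0.3 0.1]
```

Emit:
{"fn": "move_arm", "kwargs": {"increments": [[[0.01,0.03,0.4],[0,0,0],0],[[0,0,0.8],[0,0,0],0],[[0,0,0.9],[0,0,0],0],[[0,0,0.8],[0,0,0],0],[[0,0,0.6],[0,0,0],0],[[0,0,0.4],[0,0,0],0],[[0,0,0.17],[0,0,0],0],[[0,0,0],[0,0,0],0],[[0,0,0],[0,0,0],0.2],[[0,0,0],[0,0,0],0.3],[[0,0,0],[0,0,0],0.4],[[0,0,0],[0,0,0],0.5],[[0,0,0],[0,0,0],1],[[0,0,0],[0,0,0],1],[[0,0,0],[0,0,0],1],[[0,0,0],[0,0,0],1]]}}

```text
time_s: 16.88
position: [0.6065, 0.1689, 0.0361]
tcp_rot: [[0.969, 0.247, 0.001], [0.247, -0.969, 0.0], [0.001, -0.0, -1.0]]
force: [-1.1, 1.6, 2.8]
opening: 0.581
grasp_force: 30.0
```

Emit:
{"fn": "move_arm", "kwargs": {"increments": [[[0,0,-0.1],[0,0,0],1],[[0,0,-0.3],[0,0,0],1],[[0,0,-0.7],[0,0,0],1],[[0,0,-0.9],[0,0,0],1],[[0,0,-0.9],[0,0,0],1],[[0,0,-0.7],[0,0,0],1],[[0,0,-0.4],[0,0,0],1],[[0,0,-0.2],[0,0,0],1]]}}

```text
time_s: 17.55
position: [0.6073, 0.1687, 0.1641]
tcp_rot: [[0.969, 0.247, 0.004], [0.247, -0.969, 0.0], [0.004, 0.001, -1.0]]
force: [-0.2, -0.2, -1.7]
opening: 0.584
grasp_force: 30.0
```

```bash
python3 go.py .598 -.120 .052 14.5
```

```text
t 17.55 pos [0.6073 0.1687 0.1641] turn units [ 0.0003 -0.0018 -0.0017] shift units after turn [-2.711  9.24   3.738] open 0.584 grip 30.0 F [-0.2 -0.2 -1.7]
```

Emit:
{"fn": "move_arm", "kwargs": {"increments": [[[-0.09,0.3,0],[0,0,0],1],[[-0.2,0.7,0],[0,0,0],1],[[-0.28,0.95,0],[0,0,0],1],[[-0.28,0.95,0],[0,0,0],1],[[-0.28,0.95,0],[0,0,0],1],[[-0.28,0.95,0],[0,0,0],1],[[-0.28,0.95,0],[0,0,0],1],[[-0.28,0.95,0],[0,0,0],1],[[-0.28,0.95,0],[0,0,0],1],[[-0.23,0.8,0],[0,0,0],1],[[-0.15,0.5,0],[0,0,0],1],[[-0.08,0.29,0],[0,0,0],1],[[0,0,0.4],[0,0,0],1],[[0,0,0.8],[0,0,0],1],[[0,0,0.9],[0,0,0],1],[[0,0,0.8],[0,0,0],1],[[0,0,0.5],[0,0,0],1],[[0,0,0.25],[0,0,0],1],[[0,0,0],[0,0,0],1],[[0,0,0],[0,0,0],1]]}}

```text
time_s: 19.22
position: [0.5957, -0.1198, 0.0517]
tcp_rot: [[0.969, 0.247, -0.001], [0.247, -0.969, 0.0], [-0.001, -0.001, -1.0]]
force: [0.4, 0.0, -0.7]
opening: 0.583
grasp_force: 30.0
```

```bash
python3 go.py .598 -.120 .0465 14.5
```

```text
t 19.22 pos [ 0.5957 -0.1198  0.0517] turn units [-0.0004  0.0005 -0.0016] shift units after turn [0.073 0.027 0.172] open 0.583 grip 30.0 F [ 0.4  0.  -0.7]
```

Emit:
{"fn": "move_arm", "kwargs": {"increments": [[[0.04,0.01,0.07],[0,0,0],1],[[0,0,0.06],[0,0,0],1],[[0,0,0.04],[0,0,0],1],[[0,0,0.02],[0,0,0],1],[[0,0,0],[0,0,0],1]]}}

```text
time_s: 19.63
position: [0.5973, -0.12, 0.0468]
tcp_rot: [[0.969, 0.247, 0.001], [0.247, -0.969, -0.0], [0.0, 0.0, -1.0]]
force: [-0.0, -0.8, -1.6]
opening: 0.581
grasp_force: 30.0
```

Emit:
{"fn": "move_arm", "kwargs": {"increments": [[[0,0,0.03],[0,0,0],1],[[0,0,0.02],[0,0,0],1],[[0,0,0],[0,0,0],1]]}}

```text
time_s: 19.88
position: [0.5975, -0.1201, 0.0466]
tcp_rot: [[0.969, 0.247, 0.001], [0.247, -0.969, -0.0], [0.001, 0.001, -1.0]]
force: [-1.8, 0.8, 6.3]
opening: 0.581
grasp_force: 30.0
```

Contact. Release and rise.

Emit:
{"fn": "move_arm", "kwargs": {"increments": [[[0,0,0],[0,0,0],0.4],[[0,0,0],[0,0,0],0.3],[[0,0,0],[0,0,0],0],[[0,0,0],[0,0,0],0],[[0,0,0],[0,0,0],0],[[0,0,-0.3],[0,0,0],0],[[0,0,-0.7],[0,0,0],0],[[0,0,-0.9],[0,0,0],0],[[0,0,-0.9],[0,0,0],0],[[0,0,-0.7],[0,0,0],0],[[0,0,-0.3],[0,0,0],0],[[0,0,0],[0,0,0],0]]}}

```text
time_s: 20.88
position: [0.5989, -0.1206, 0.1618]
tcp_rot: [[0.969, 0.247, 0.005], [0.247, -0.969, -0.002], [0.005, 0.003, -1.0]]
force: [0.1, -0.2, -0.4]
opening: 1.0
grasp_force: 0.0
```

```bash
python3 go.py .4488 .176 .035 14.5
```

```text
t 20.88 pos [ 0.5989 -0.1206  0.1618] turn units [ 0.0016 -0.0023 -0.0017] shift units after turn [ -2.367 -10.825   4.228] open 1.0 grip 0.0 F [ 0.1 -0.2 -0.4]
```

Emit:
{"fn": "move_arm", "kwargs": {"increments": [[[-0.07,-0.3,0],[0,0,0],0],[[-0.15,-0.7,0],[0,0,0],0],[[-0.21,-0.95,0],[0,0,0],0],[[-0.21,-0.95,0],[0,0,0],0],[[-0.21,-0.95,0],[0,0,0],0],[[-0.21,-0.95,0],[0,0,0],0],[[-0.21,-0.95,0],[0,0,0],0],[[-0.21,-0.95,0],[0,0,0],0],[[-0.21,-0.95,0],[0,0,0],0],[[-0.21,-0.95,0],[0,0,0],0],[[-0.21,-0.95,0],[0,0,0],0],[[-0.15,-0.7,0],[0,0,0],0],[[-0.08,-0.4,0],[0,0,0],0],[[-0.04,-0.18,0],[0,0,0],0],[[0,0,0],[0,0,0],0],[[0,0,0],[0,0,0],0]]}}

```text
time_s: 22.22
position: [0.448, 0.1768, 0.1585]
tcp_rot: [[0.969, 0.247, -0.0], [0.247, -0.969, -0.0], [-0.001, 0.0, -1.0]]
force: [0.7, -0.5, 0.0]
opening: 0.999
grasp_force: 0.0
```

```bash
python3 go.py .4488 .176 .035 14.5
python3 - <<'E'
from h import *
p=capture('side')
for c in blobs(p,'green'): print('green',cen(c).round(1),cv2.contourArea(c),locate(p,c,.026,.063,.079).round(4),locate(p,c,.0255,.051,.063).round(4))
E
```

```text
t 22.22 pos [0.448  0.1768 0.1585] turn units [ 0.0002  0.0003 -0.0017] shift units after turn [0.019 0.033 4.116] open 0.999 grip 0.0 F [ 0.7 -0.5  0. ]
green [280.4 196.5] 307.0 [0.5811 0.0038] [ 0.586  -0.0166]
green [284.3 172.5] 135.0 [ 0.595  -0.1196] [ 0.6002 -0.143 ]
```

Emit:
{"fn": "move_arm", "kwargs": {"increments": [[[0.02,0.03,0.4],[0,0,0],0],[[0,0,0.8],[0,0,0],0],[[0,0,0.9],[0,0,0],0],[[0,0,0.8],[0,0,0],0],[[0,0,0.6],[0,0,0],0],[[0,0,0.4],[0,0,0],0],[[0,0,0.2],[0,0,0],0],[[0,0,0],[0,0,0],0],[[0,0,0],[0,0,0],0.2],[[0,0,0],[0,0,0],0.3],[[0,0,0],[0,0,0],0.4],[[0,0,0],[0,0,0],0.5],[[0,0,0],[0,0,0],1],[[0,0,0],[0,0,0],1],[[0,0,0],[0,0,0],1],[[0,0,0],[0,0,0],1]]}}

```text
time_s: 23.6
position: [0.4488, 0.1767, 0.0363]
tcp_rot: [[0.969, 0.247, 0.001], [0.247, -0.969, 0.0], [0.001, -0.0, -1.0]]
force: [0.2, 2.1, 3.4]
opening: 0.577
grasp_force: 30.0
```

Emit:
{"fn": "move_arm", "kwargs": {"increments": [[[0,0,-0.1],[0,0,0],1],[[0,0,-0.3],[0,0,0],1],[[0,0,-0.7],[0,0,0],1],[[0,0,-0.8],[0,0,0],1],[[0,0,-0.6],[0,0,0],1],[[0,0,-0.3],[0,0,0],1],[[0,0,-0.1],[0,0,0],1]]}}

```text
time_s: 24.18
position: [0.4495, 0.1766, 0.1247]
tcp_rot: [[0.969, 0.247, 0.003], [0.247, -0.969, 0.0], [0.003, 0.0, -1.0]]
force: [-0.2, -0.2, -2.2]
opening: 0.576
grasp_force: 30.0
```

```bash
python3 go.py .4315 .0395 .052 14.5
```

```text
t 24.18 pos [0.4495 0.1766 0.1247] turn units [ 0.0002 -0.0016 -0.0017] shift units after turn [-1.725  4.274  2.425] open 0.576 grip 30.0 F [-0.2 -0.2 -2.2]
```

Emit:
{"fn": "move_arm", "kwargs": {"increments": [[[-0.12,0.3,0],[0,0,0],1],[[-0.28,0.7,0],[0,0,0],1],[[-0.36,0.9,0],[0,0,0],1],[[-0.36,0.9,0],[0,0,0],1],[[-0.28,0.7,0],[0,0,0],1],[[-0.2,0.5,0],[0,0,0],1],[[-0.12,0.27,0],[0,0,0],1],[[0,0,0.3],[0,0,0],1],[[0,0,0.6],[0,0,0],1],[[0,0,0.7],[0,0,0],1],[[0,0,0.5],[0,0,0],1],[[0,0,0.25],[0,0,0],1],[[0,0,0],[0,0,0],1],[[0,0,0],[0,0,0],1]]}}

```text
time_s: 25.35
position: [0.4298, 0.0397, 0.052]
tcp_rot: [[0.969, 0.247, -0.002], [0.247, -0.969, 0.0], [-0.002, -0.001, -1.0]]
force: [0.4, 0.0, -1.4]
opening: 0.575
grasp_force: 30.0
```

```bash
python3 go.py .4315 .0395 .046 14.5
```

```text
t 25.35 pos [0.4298 0.0397 0.052 ] turn units [-0.0003  0.0007 -0.0017] shift units after turn [0.054 0.02  0.201] open 0.575 grip 30.0 F [ 0.4  0.  -1.4]
```

Emit:
{"fn": "move_arm", "kwargs": {"increments": [[[0.04,0.01,0.07],[0,0,0],1],[[0,0,0.06],[0,0,0],1],[[0,0,0.05],[0,0,0],1],[[0,0,0.03],[0,0,0],1],[[0,0,0],[0,0,0],1]]}}

```text
time_s: 25.77
position: [0.432, 0.0396, 0.0469]
tcp_rot: [[0.969, 0.247, 0.002], [0.247, -0.969, -0.0], [0.002, 0.001, -1.0]]
force: [0.2, 0.1, 3.2]
opening: 0.585
grasp_force: 30.0
```

Contact. Release, rise, then check everything.

Emit:
{"fn": "move_arm", "kwargs": {"increments": [[[0,0,0],[0,0,0],0.4],[[0,0,0],[0,0,0],0.3],[[0,0,0],[0,0,0],0],[[0,0,0],[0,0,0],0],[[0,0,0],[0,0,0],0],[[0,0,-0.3],[0,0,0],0],[[0,0,-0.7],[0,0,0],0],[[0,0,-0.9],[0,0,0],0],[[0,0,-1],[0,0,0],0],[[0,0,-1],[0,0,0],0],[[0,0,-0.9],[0,0,0],0],[[0,0,-0.7],[0,0,0],0],[[0,0,-0.3],[0,0,0],0],[[0,0,0],[0,0,0],0],[[0,0,0],[0,0,0],0]]}}

```text
time_s: 27.02
position: [0.4313, 0.0396, 0.2208]
tcp_rot: [[0.969, 0.247, 0.001], [0.247, -0.969, -0.0], [0.001, 0.001, -1.0]]
force: [-0.1, -0.4, -0.5]
opening: 1.003
grasp_force: 0.0
```

Run:
```python
from h import *
for n in('side','top'):
  p=capture(n)
  for k in HUE:
    for c in blobs(p,k): print(n,k,cen(c).round(1),cv2.contourArea(c),'on coaster',locate(p,c,.026,.063,.079).round(4),'yel on scale',locate(p,c,.0255,.071,.083).round(4))
  cv2.imwrite(f'pics/{n}3.png',p['img'][:,:,::-1])
```

```text
side red [119.6 246.9] 602.0 on coaster [0.8924 0.2462] yel on scale [0.8871 0.2525]
side red [294.1 148.2] 120.5 on coaster [ 0.5933 -0.2751] yel on scale [ 0.5911 -0.2635]
side green [280.4 196.5] 307.0 on coaster [0.5811 0.0037] yel on scale [0.5791 0.0125]
side green [284.1 172.5] 136.0 on coaster [ 0.5954 -0.1195] yel on scale [ 0.5932 -0.1095]
side blue [335.8 228.6] 199.0 on coaster [0.4255 0.1196] yel on scale [0.425  0.1272]
side blue [336.1 209.1] 209.5 on coaster [0.4313 0.0412] yel on scale [0.4308 0.0496]
top red [430.4 149.9] 1149.0 on coaster [ 0.5863 -0.2589] yel on scale [ 0.5852 -0.2571]
top red [41.9 52.2] 143.5 on coaster [0.8109 0.5684] yel on scale [0.8081 0.5643]
top green [300.5 148.3] 399.5 on coaster [0.594  0.0183] yel on scale [0.5929 0.0182]
top green [361.9 151. ] 1026.0 on coaster [ 0.5862 -0.1122] yel on scale [ 0.5851 -0.1114]
top yellow [438.4 217.2] 472.0 on coaster [ 0.4423 -0.2706] yel on scale [ 0.4421 -0.2687]
```

View pics/side3.png

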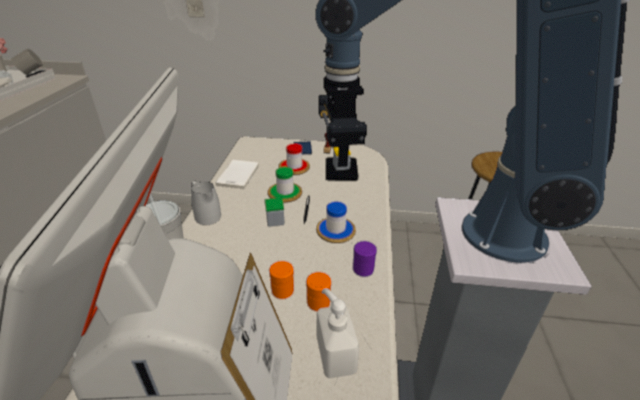

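View pics/top3.png

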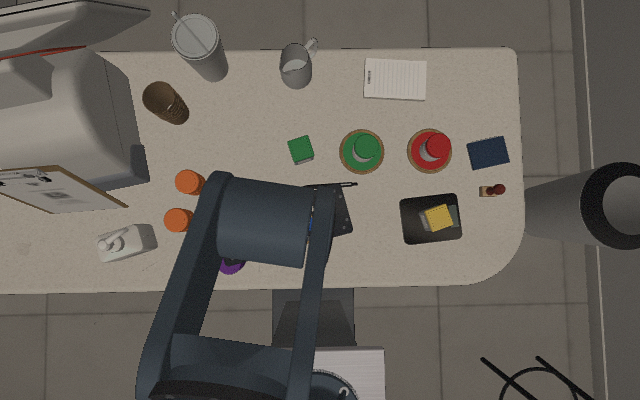

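The side view shows red (294,157), green (285,182) and blue (336,219) upright on their coasters. The top view shows yellow (438,217) on the middle of the scale and the green square tin unmoved at (300,148). The arm is clear of everything.

```bash
python3 -c "
from rig import *
print(hand_in())"
```

```text
the job is handed in; nothing more can be done
None
```

I handed the job in: all three round tins stand on the coasters matching their lids and the yellow square tin is on the scale, each within about 5 mm of centre by the cameras; the green square tin is unmoved, and no verdict came back.

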